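# Shift the bench shaker into third

### The job

The gear lever of the flask shaker has been left in the left-hand lane of its H-shaped gate: push it along to the crossing, across to the right and then forward, away from the robot, until it is fully home in the third slot (far right, marked with three dots). Push it gently with the outside of the fingers, without forcing it against the gate and without taking it between the fingers. Leave the bottle, the dishes and the jar beside the shaker where they stand.

Things in the scene. Friction and masses are not known exactly. Their poses are not given: they have to be found in the camera images.
- shaker: white bench-top flask shaker, fixed. Origin on the bench straight below the gear lever's pivot; x points forward (away from the operator), y to the operator's left, z up. Its console, with the lever, spans x -130 to +190, y -75 to +75 mm and is 119 high; a low dial and switch, up to 135 high, lie at x -110 to -78. To its right, y -75 to -405, lies the shaking platform
- gate_centre (a point): centre of the steel gate plate's top (116 x 84 mm, 125 above the bench), above the lever's pivot; axes as the shaker's. The H opening: a left and a right lane along x, 15 wide, centred at y = +17 and -17, from x = -29 to +29; a crossing 16 wide along y at x = 0 joins them, corners rounded. Slots by their dots: 1 far left, 2 near left, 3 far right, 4 near right
- gear_lever: gear lever: black ball knob, 34 mm diameter, on a steel stem 10 mm thick. Origin at the ball's centre; its z runs up along the stem. The pivot is 145 mm below that along the stem, 55 above the bench. It has no spring and stays where it is left; 2 to 3 N at the knob move it
- shift_cross (a joint): sideways tilt of the lever in rad, positive to the right (the shaker's -y): about -0.25 mid left lane, +0.25 mid right lane; 0.1 rad moves the knob about 14 mm
- shift_fore (a joint): forward tilt of the lever in rad, positive away from the operator (the shaker's +x): 0 at the crossing (it can cross within about 0.03), about +0.32 home at a far slot's end, -0.32 at a near one. With c = shift_cross and f = this, the ball's centre is at x = 145 sin f, y = -145 cos f sin c, z = 55 + 145 cos f cos c mm in the shaker's frame
- media_bottle: loose capped glass bottle, 60 mm diameter, 130 high, standing on the bench to the left of the console; origin at the centre of its underside
- dish_stack: loose stack of four small clear dishes, 57 mm diameter, 56 high in all, on the bench to the left of the console's near end; origin at the centre of its underside
- sample_jar: loose small clear jar with a white lid, 42 mm diameter, 60 high, on the bench to the left of the console's far end; origin at the centre of its underside
- platform (a point): centre of the shaking platform's rubber top (290 x 280 mm, 109 above the bench), to the right of the console; four spring clamps on it, three with stoppered glass flasks (66 mm diameter, their tops 226 above the bench)

How it is judged:
On the way, in this order (a step that is already met when the one before it is completed fails the run):
1. the lever has come across into the right-hand lane (value of joint shift_cross above 0.19 rad), for 0.1 s.
2. the lever is fully forward in the third slot (value of joint shift_cross above 0.19 rad and value of joint shift_fore above 0.265 rad), for 0.2 s.
At the end, for the whole second after the job is handed in: the lever rests in the right-hand lane (sideways tilt over 0.19 rad), fully forward in the third slot (forward tilt over 0.265 rad, within about 8 mm of the slot's end at the knob), at rest (all of step 2 and velocity of joint shift_fore between -0.05 and 0.05 rad/s); the robot touches nothing.
It fails at once if the lever was taken between the fingers (x of the grasp point in the frame of gear_lever between -0.009 and 0.009 m and y of the grasp point in the frame of gear_lever between -0.009 and 0.009 m and z of the grasp point in the frame of gear_lever below 0.026 m).
It fails at once if the lever was forced (over 60 N) (contact force between gear_lever and the fingers above 60 N or contact force between gear_lever and the arm above 60 N).
It fails at once if the bottle was moved (distance of media_bottle from where it was at the start of the episode above 0.015 m).
It fails at once if the dishes were moved (distance of dish_stack from where it was at the start of the episode above 0.015 m).
It fails at once if the jar was moved (distance of sample_jar from where it was at the start of the episode above 0.015 m).
It also fails if it takes over 56 s, if anything falls off the work surface, if the arm or the gripper's body presses on something with over 40 N, if the wrist force passes 120 N, or if a joint passes its speed limit or range.

### The arm

A 6-joint arm with a two-finger parallel gripper is mounted at the origin on the work surface. World frame = base frame: x ahead of the robot, y to its left, z up, the work surface at z = 0. Lengths are in m, angles in rad, forces in N, time in s.
With the tool pointing down it reaches from about 0.35 to 0.975 m from the base axis. Payload 4.9 kg.
Tool frame: the origin (TCP) lies at the very end of the fingers, on their centre line; the grasp point (between the pads) lies 19 mm behind it; x points along the fingers, y is the direction in which the jaws open and shut, and the axes are right-handed (so a half turn about x gives the same grasp; the last joint's range is limited). The gripper opens to 85 mm and grips with 20 to 120 N. Pads are 22 mm wide; open, the fingers measure 114 mm over their backs; the gripper's body (76 mm by 85 mm) begins 54 mm behind the grasp point. The pads swing forward as they close: fully open they stand 13 mm farther back than shut.
Start: joints at [1.063, 0.053, 1.613, -0, 1.476, -0.119], TCP at [0.237, 0.578, 0.231] pointing down, gripper open.
Joint ranges: [-3.01, 3.01], [-1.01, 2.22], [0.06, 2.58], [-1.02, 4.17], [0.09, 2.62], [-3.14, 3.14]. Speed limits (rad/s): [2.57, 2.57, 3.14, 3.14, 3.14, 3.14].

### API

Orientations are given as a unit quaternion [w, x, y, z].
In Python, from plant import manip gives the robot as it stands.
- The arm moves only by the tool play_rows, never from a script. Its argument "plan" is a list of rows, each a list of 5 numbers: the shift along the tool's x, y, z in mm, then the turn about the tool's x in rad, then the closure, from -1 (fully open) to 1 (shut). A call has 1 to 8 rows; each row is the pose to reach, as a shift and turn from the pose commanded when the call began, along the tool's axes at that moment; what a row does not reach only later rows make up. A row lasts 1/8 s, in which the tool goes at most 62.5 mm and 10.7 degrees, less where a joint would pass 70% of its speed; a pose out of reach is approached as far as the arm can. A call with a gripper value outside its range is refused whole. The fingers move at their own pace and stop on an object; the grip force is fixed at half the most. Time passes only in rows, so rows that repeat a pose let the fingers close. It gives the time, the measured TCP pose, the force and the opening at its end, in the units of the state.
- manip.state(): the state, without advancing time (a new reading comes with each control period).
- manip.grab_frame(name): name is "side" or "top" or "wrist"; returns a dict with "img" (384x512x3 uint8, red, green, blue), "range_z" (384x512 float32, m along the optical axis (not along the pixel's ray), 0 where there is no reading), "fx", "fy", "cx", "cy" (pixels), "origin" and "rotation" of the camera in the world. Camera axes: x right, y up, looking along -z (the intrinsics and any distortion apply to the point x, -y, -z); pixel columns grow to the right and rows downward; lengths in m; the calibration is good to about 2 mm. A picture is of the moment at which its call begins.
- manip.job_done(): hands the job in, once; it reports no verdict.
The state is a dict: "time": time; "joint_pos": joint angles; "joint_vel": joint speeds; "joint_efforts": joint torques, N m; "tool_pos": TCP position; "tool_rot": TCP orientation; "contact_force": force on the tool from outside, world axes, zero at the start; "ft_torque": the same for the moment, N m; "gripper_width": opening from 0.0 (shut) to 1.0 (fully open).
Only numpy, scipy, OpenCV 4.12 (cv2) and the standard library are available. Lean on these libraries where they do the work, as an engineer would, in place of code of your own. Each camera call takes 0.05 s, during which the arm holds its last target. There are 200 camera calls.

## Working session

There is one attempt and no reset: what is moved stays moved. The work goes in short steps, Python scripts to look and compute and a tool call to move; the robot and the scene stay as the last step left them, time stands still between calls to the robot, and variables do not carry over. Pictures are saved under pics/ and viewed, about 8 in all and at most 12, crops included, and the job is handed in when it is done.

Besides the shell and the picture viewer there is one more tool, called after "Emit:" as name(argument=value, ...) on one line, values as JSON. play_rows: Moves the arm, as the interface text tells. Its arguments: {"type":"object","properties":{"plan":{"type":"array"}},"required":["plan"]}

```bash
mkdir -p pics
cat > h.py <<'E'
import numpy as np, cv2
from plant import manip
def grab(n,save=None):
    f=manip.grab_frame(n)
    if save: cv2.imwrite(save,f["img"][:,:,::-1])
    return f
def pts(f):
    z=f["range_z"]; v,u=np.indices(z.shape)
    p=np.stack([(u-f["cx"])/f["fx"]*z,-(v-f["cy"])/f["fy"]*z,-z],-1)
    return p@np.array(f["rotation"]).T+np.array(f["origin"])
E
python3 - <<'E'
from h import *
s=manip.state(); print(s)
a=[grab(n) for n in("side","top")]
for f in a: print(f["origin"],f["rotation"],f["fx"],[k for k in f])
for n,f in zip("st",a): cv2.imwrite(f"pics/{n}0.png",f["img"][:,:,::-1]); np.savez(f"pics/{n}0.npz",**f)
E
```

```text
{'time': 0.0, 'joint_pos': array([ 1.06297014e+00,  5.33755919e-02,  1.61428933e+00, -7.78566052e-06,
        1.47599772e+00, -1.18970319e-01]), 'joint_vel': array([-0.00142499,  0.0004848 ,  0.00039068, -0.00243103,  0.001608  ,
        0.00093608]), 'joint_efforts': array([-1.26541134e-03, -3.93674612e+01, -3.70178461e+01, -1.97927429e-04,
        7.06337829e-03,  1.52291909e-05]), 'tool_pos': array([0.23663665, 0.57779968, 0.2300542 ]), 'tool_rot': array([ 0.69356039,  0.13591938,  0.69400642, -0.13731348]), 'contact_force': array([ 0.05918472, -0.37312396, -0.19713071]), 'ft_torque': array([-0.01278941,  0.05841026, -0.007942  ]), 'gripper_width': 1.0000442776082614}
[0.47663406 0.80638089 0.70582826] [-0.0269291  -0.02493465  0.43884134  0.89781477] 439.99680186630627 ['img', 'range_z', 'fx', 'fy', 'cx', 'cy', 'origin', 'rotation']
[0.34783127 0.0649711  1.11461279] [ 0.71658743  0.08113527 -0.07874695 -0.68827207] 379.3258857683112 ['img', 'range_z', 'fx', 'fy', 'cx', 'cy', 'origin', 'rotation']
```

```bash
sed -i 's/np.array(f\["rotation"\]).T/R.from_quat(np.roll(f["rotation"],-1)).as_matrix().T/; 1a from scipy.spatial.transform import Rotation as R' h.py
python3 - <<'E'
from h import *
a=[cv2.imread(f"pics/{n}0.png") for n in "st"]
cv2.imwrite("pics/both0.png",cv2.resize(np.vstack(a),(460,690))[:600] if 0 else cv2.resize(np.hstack(a),(800,300)))
for n in "st":
    f=dict(np.load(f"pics/{n}0.npz")); P=pts(f); print(n,[np.round(P[r,c],3).tolist() for r,c in((192,256),(100,100),(300,400))])
E
```

```text
s [[0.526, 0.14, 0.188], [1.787, -1.995, -0.674], [0.237, 0.231, -0.001]]
t [[0.573, 0.076, 0.067], [0.821, 0.539, 0.098], [0.293, -0.341, 0.002]]
```

View pics/s0.png

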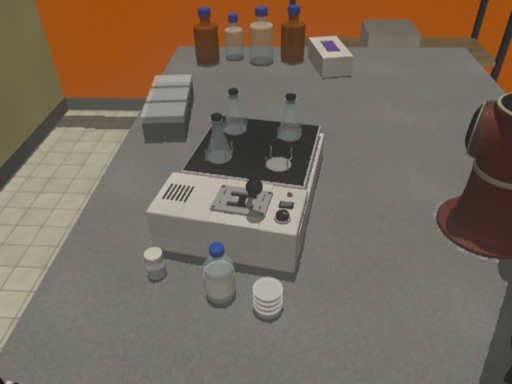

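View pics/t0.png

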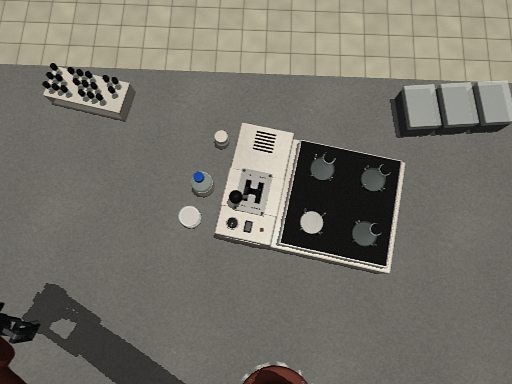

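```bash
cat > m.py <<'E'
from h import *
f=dict(np.load("pics/t0.npz")); P=pts(f); im=f["img"].astype(int); 
sub=np.zeros(P.shape[:2],bool); sub[110:260,205:300]=1
print("zq",np.percentile(P[sub][:,2],[20,50,80,95]))
# console: white, near .119
w=sub&(im.min(2)>150)&(abs(P[...,2]-.119)<.012)
q=P[w][:,:2]; print("console n",w.sum(),"z",np.median(P[w][:,2])); r=cv2.minAreaRect((q*1000).astype(np.float32)); print(r)
# gate plate: gray
g=np.zeros_like(sub); g[165:220,225:280]=1
hi=g&(P[...,2]>.15); print("knob",hi.sum(),P[hi].min(0),P[hi].max(0))
v,u=np.nonzero(hi); print("knob px",u.mean(),v.mean())
# other objects
for n,(u0,u1,v0,v1) in dict(bottle=(188,214,168,198),dish=(176,203,204,230),jar=(212,232,128,150)).items():
    m=np.zeros_like(sub); m[v0:v1,u0:u1]=1; m&=P[...,2]>.03
    print(n,m.sum(),P[m].min(0).round(3),P[m].max(0).round(3))
# flasks highest
m=(P[...,2]>.17)&(P[...,2]<.3); m[:, :290]=0; print("flasks",P[m].min(0).round(3),P[m].max(0).round(3))
f=dict(np.load("pics/s0.npz")); P=pts(f); k=np.zeros(P.shape[:2],bool); k[175:205,240:270]=1
k&=(f["img"].max(2)<70)&(P[...,2]>.15); print("knob side",k.sum(),P[k].min(0),P[k].max(0),[x.mean() for x in np.nonzero(k)])
c=cv2.imread("pics/t0.png")[160:225,215:290]; d=cv2.imread("pics/s0.png")[165:225,200:310]
cv2.imwrite("pics/c1.png",np.vstack([cv2.resize(c,(525,300)),cv2.resize(d,(525,286))]))
E
python3 m.py
```

```text
zq [0.00177486 0.10769831 0.12137276 0.12692262]
console n 5186 z 0.1207837349209604
((586.1165771484375, 42.33995819091797), (224.26890563964844, 319.0809020996094), 80.30168151855469)
knob 163 [0.34783127 0.0649711  0.15048222] [0.54843897 0.14117666 1.11461279]
knob px 236.80981595092024 196.35582822085888
bottle 431 [0.348 0.065 0.03 ] [0.625 0.259 1.115]
dish 368 [0.348 0.065 0.03 ] [0.528 0.29  1.115]
jar 183 [0.348 0.065 0.03 ] [0.757 0.204 1.115]
flasks [ 0.448 -0.255  0.17 ] [ 0.648 -0.084  0.231]
knob side 237 [0.51640036 0.1156245  0.15699845] [0.54546571 0.14240812 0.20952305] [np.float64(186.8523206751055), np.float64(253.47257383966246)]
```

View pics/c1.png

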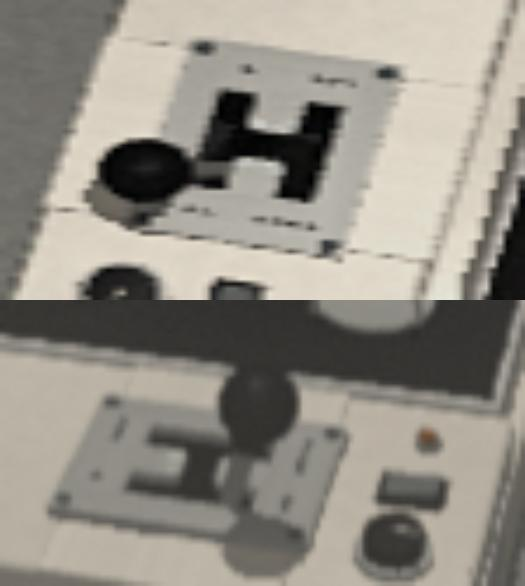

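```bash
cat >> h.py <<'E'
def ray(f,u,v):
    d=np.array([(u-f["cx"])/f["fx"],-(v-f["cy"])/f["fy"],-1]); d=R.from_quat(np.roll(f["rotation"],-1)).as_matrix()@d
    return np.array(f["origin"]),d/np.linalg.norm(d)
def onz(f,u,v,z):
    o,d=ray(f,u,v); return o+d*(z-o[2])/d[2]
def cross(a,b):
    (o,d),(p,e)=a,b; A=np.stack([d,-e],1); s=np.linalg.lstsq(A,p-o,rcond=None)[0]
    x,y=o+s[0]*d,p+s[1]*e; return (x+y)/2,np.linalg.norm(x-y)
E
cat > m2.py <<'E'
from h import *
t=dict(np.load("pics/t0.npz")); s=dict(np.load("pics/s0.npz"))
T=lambda x,y:(215+x/7-.5+.07,160+y*65/300-.5+.1)
S=lambda x,y:(200+x*110/525-.4,165+(y-300)*60/286-.4)
H=[onz(t,*T(*p),.125) for p in((205,47),(388,73),(330,247))]
G=[onz(s,*S(*p),.125) for p in((112,402),(62,497),(335,433),(298,535))] # FR? far-right, far-left, near-right, near-left
print("top holes FL FR NR",np.round(H,4)); print("side FR FL NR NL",np.round(G,4))
print("centre top",(H[0]+H[2])/2,"side",np.mean(G,0))
an=lambda v:np.degrees(np.arctan2(v[1],v[0]))
print("yaw",an(H[1]-H[2]),an(H[0]-H[1])-90,an(G[0]-G[2]),an(G[1]-G[3]),an(G[1]-G[0])-90, "len",[np.linalg.norm(x) for x in(H[1]-H[2],H[0]-H[1],G[0]-G[2],G[1]-G[0])])
K=cross(ray(t,*T(144,171)),ray(s,*S(259,404))); print("knob",K)
for yaw in(-9,-9.7,-11):
    c=(H[0]+H[2]+2*np.mean(G,0))/4
    k=R.from_euler('z',-yaw,degrees=True).apply(K[0]-np.r_[c[:2],0]); print(yaw,c,"knob in shaker",k,"f",np.arcsin(k[0]/.145))
P=pts(t)
for n,(u0,u1,v0,v1) in dict(bottle=(188,214,168,198),dish=(176,203,204,230),jar=(212,232,128,150)).items():
    m=np.zeros(P.shape[:2],bool); m[v0:v1,u0:u1]=1; m&=(P[...,2]>.03)&(P[...,2]<.3)
    if n=="jar": m&=P[...,2]<.08
    print(n,m.sum(),P[m].min(0).round(3),P[m].max(0).round(3))
q=manip.state(); Rm=R.from_quat(np.roll(q["tool_rot"],-1)).as_matrix(); print(Rm.round(3))
E
python3 m2.py
```

```text
top holes FL FR NR [[0.6208 0.1109 0.125 ]
 [0.6079 0.0397 0.125 ]
 [0.5044 0.0582 0.125 ]]
side FR FL NR NL [[0.6054 0.0394 0.125 ]
 [0.6189 0.1089 0.125 ]
 [0.5019 0.0583 0.125 ]
 [0.5149 0.1297 0.125 ]]
centre top [0.56260649 0.08451537 0.125     ] side [0.5602801  0.08409461 0.125     ]
yaw -10.122251463715926 -10.253066458361403 -10.350398318233225 -11.27041999346131 -10.968822888394854 len [np.float64(0.10509491605641341), np.float64(0.07232111412648184), np.float64(0.10524976559057833), np.float64(0.07081834843510777)]
knob (array([0.53149062, 0.12610089, 0.19176446]), np.float64(0.0018812254697041612))
-9 [0.5614433  0.08430499 0.125     ] knob in shaker [-0.03612223  0.03659569  0.19176446] f -0.25177027755084147
-9.7 [0.5614433  0.08430499 0.125     ] knob in shaker [-0.03656662  0.03615166  0.19176446] f -0.25493612597827947
-11 [0.5614433  0.08430499 0.125     ] knob in shaker [-0.03737739  0.03531275  0.19176446] f -0.26071881012046155
bottle 430 [0.566 0.202 0.03 ] [0.625 0.259 0.137]
dish 363 [0.471 0.233 0.03 ] [0.528 0.29  0.063]
jar 179 [0.718 0.167 0.03 ] [0.757 0.204 0.066]
[[-0.001  0.379  0.925]
 [-0.002  0.925 -0.379]
 [-1.    -0.002 -0.   ]]
```

The side view shows the knob at (254,187) and the gate at about (240,201). The top view shows the knob at (236,197). The lever sits in slot 2, with the ball at (-37, +36, 192) mm in the shaker frame, which fits the given formula (f≈-0.26, c≈-0.25). I'll go behind the ball with the fingers shut.

Emit:
play_rows(plan=[[0,-40,50,-0.1,1],[0,-80,100,-0.21,1],[0,-120,150,-0.21,1],[0,-160,200,-0.21,1],[0,-200,250,-0.21,1],[0,-240,300,-0.21,1],[0,-280,350,-0.21,1],[0,-317,392,-0.21,1]])

```text
time: 1.1
tool_pos: [0.478, 0.1382, 0.231]
tool_rot: [0.704, 0.063, 0.704, -0.063]
contact_force: [1.3, -0.1, 0.3]
gripper_width: 0.003
```

```bash
cat > st.py <<'E'
from h import *
import sys
C=np.array([.5614,.0843,0]); Y=R.from_euler('z',-10.3,degrees=True)
def tool():
    s=manip.state(); r=R.from_quat(np.roll(s["tool_rot"],-1)).as_matrix()
    print("t",round(s["time"],2),"tcp shaker mm",(Y.inv().apply(s["tool_pos"]-C)*1000).round(1),"jaw heading",np.degrees(np.arctan2(r[1,1],r[0,1])).round(2),"down",r[:,0].round(3),"F",Y.inv().apply(s["contact_force"]).round(1),"w",round(s["gripper_width"],2),"j",s["joint_pos"].round(2))
def knob(n):
    t,s=grab("top",f"pics/t{n}.png"),grab("side",f"pics/s{n}.png"); np.savez(f"pics/t{n}.npz",**t); np.savez(f"pics/s{n}.npz",**s)
tool()
if len(sys.argv)>1:
    knob(sys.argv[1])
    n=sys.argv[1]
    c=cv2.imread(f"pics/t{n}.png")[150:235,205:300]; d=cv2.imread(f"pics/s{n}.png")[140:235,190:320]
    cv2.imwrite(f"pics/c{n}.png",np.vstack([cv2.resize(c,(330,295),interpolation=cv2.INTER_CUBIC),cv2.resize(d,(404,295),interpolation=cv2.INTER_CUBIC)[:,:330]]) if 0 else np.hstack([cv2.resize(c,None,fx=4,fy=4),cv2.resize(d,None,fx=3,fy=340/95)]))
E
python3 st.py
```

```text
t 1.1 tcp shaker mm [-91.7  38.1 231. ] jaw heading 79.75 down [-0.  0. -1.] F [1.3 0.1 0.3] w 0.0 j [ 0.13 -0.26  1.9   0.    1.5  -1.26]
```

Emit:
play_rows(plan=[[28,-1,0,0,1],[56,-1,0,0,1],[56,-1,8,0,1],[56,-1,16,0,1],[56,-1,22,0,1],[56,-1,26,0,1],[56,-1,30,0,1],[56,-1,30,0,1]])

```text
time: 2.1
tool_pos: [0.5069, 0.134, 0.1756]
tool_rot: [0.704, 0.063, 0.704, -0.063]
contact_force: [-2.3, 1.3, 2.1]
gripper_width: -0.001
```

```bash
python3 st.py 1
```

```text
t 2.1 tcp shaker mm [-62.5  39.2 175.6] jaw heading 79.76 down [-0.001  0.    -1.   ] F [-2.5  0.9  2.1] w -0.0 j [ 0.12 -0.15  1.9   0.    1.39 -1.28]
```

View pics/c1.png

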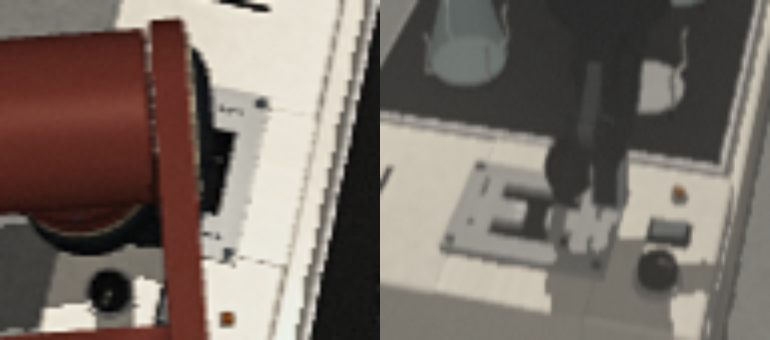

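Emit:
play_rows(plan=[[0,-2,5,0,1],[0,-2,9,0,1],[0,-2,13,0,1],[0,-2,17,0,1],[0,-2,21,0,1],[0,-2,25,0,1],[0,-2,29,0,1],[0,-2,29,0,1]])

```text
time: 3.2
tool_pos: [0.5354, 0.1265, 0.1752]
tool_rot: [0.704, 0.063, 0.704, -0.063]
contact_force: [-0.7, 0.3, 1.1]
gripper_width: -0.002
```

```bash
python3 st.py 2
```

```text
t 3.2 tcp shaker mm [-33.1  36.9 175.2] jaw heading 79.75 down [ 0. -0. -1.] F [-0.8  0.2  1.1] w -0.0 j [ 0.1  -0.08  1.84 -0.    1.38 -1.29]
```

View pics/c2.png

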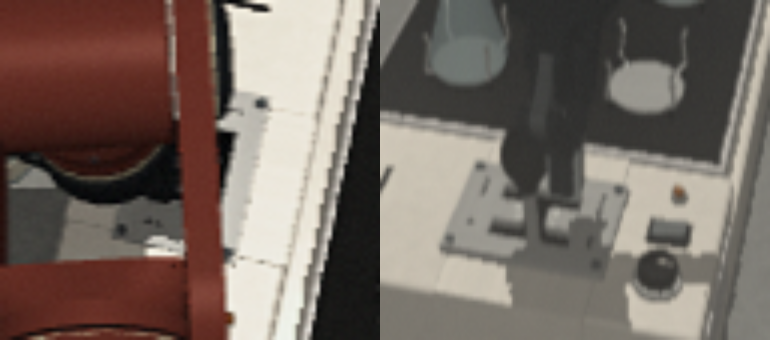

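```bash
cat >> h.py <<'E'
C=np.array([.5614,.0843,0]); Y=R.from_euler('z',-10.3,degrees=True)
def onplane(f,u,v,ax,val):
    o,d=ray(f,u,v); o=Y.inv().apply(o-C); d=Y.inv().apply(d); return (o+d*(val-o[ax])/d[ax])*1000
def leftedge(f,rows,u0,u1):
    "first dark column from the left in each row"
    g=f["img"].max(2).astype(int); return [(v,u0+int(np.argmax(g[v,u0:u1]<75))) for v in rows]
E
python3 - <<'E'
from h import *
for n,rows in((0,range(178,197)),(1,range(178,197)),(2,range(176,196))):
    f=dict(np.load(f"pics/s{n}.npz"))
    e=leftedge(f,rows,222,275); print(n,e)
    ul=sorted(u for v,u in e if u>222)[1]-.0
    for val in (.0355,):
        print(n,"edge",onplane(f,ul,186,1,val),"centre",onplane(f,ul+8.7,186,1,val))
P=pts(dict(np.load("pics/s2.npz"))); print((Y.inv().apply(P[180:192:3,236:250:3].reshape(-1,3)-C)*1000).round(0).tolist())
E
```

```text
0 [(178, 248), (179, 249), (180, 249), (181, 248), (182, 248), (183, 247), (184, 247), (185, 246), (186, 246), (187, 246), (188, 246), (189, 246), (190, 247), (191, 248), (192, 248), (193, 232), (194, 232), (195, 236), (196, 239)]
0 edge [  6.80789813  35.5        185.07549716] centre [-11.10804467  35.5        188.04437617]
1 [(178, 248), (179, 248), (180, 248), (181, 247), (182, 247), (183, 246), (184, 246), (185, 245), (186, 245), (187, 245), (188, 245), (189, 246), (190, 246), (191, 247), (192, 247), (193, 232), (194, 232), (195, 236), (196, 239)]
1 edge [  6.80789813  35.5        185.07549716] centre [-11.10804467  35.5        188.04437617]
2 [(176, 232), (177, 232), (178, 232), (179, 231), (180, 231), (181, 231), (182, 231), (183, 231), (184, 231), (185, 231), (186, 231), (187, 232), (188, 232), (189, 233), (190, 235), (191, 235), (192, 236), (193, 232), (194, 232), (195, 242)]
2 edge [  8.88198594  35.5        184.73179681] centre [ -9.0604016   35.5        187.70505802]
[[-5.0, 45.0, 209.0], [-11.0, 44.0, 209.0], [-26.0, 73.0, 232.0], [-33.0, 79.0, 237.0], [-40.0, 82.0, 241.0], [-7.0, 50.0, 205.0], [-12.0, 50.0, 206.0], [-16.0, 43.0, 202.0], [-22.0, 42.0, 202.0], [-30.0, 49.0, 208.0], [-6.0, 49.0, 197.0], [-12.0, 51.0, 199.0], [-17.0, 46.0, 197.0], [-21.0, 40.0, 193.0], [-30.0, 50.0, 202.0], [-6.0, 50.0, 191.0], [-11.0, 49.0, 191.0], [-17.0, 47.0, 190.0], [1.0, -37.0, 125.0], [-30.0, 51.0, 195.0]]
```

Emit:
play_rows(plan=[[0,0,2,0,1],[0,0,4,0,1],[0,0,6,0,1],[0,0,6,0,1],[0,0,3,0,1],[0,0,-10,0,1],[0,0,-30,0,1],[0,0,-30,0,1]])

```text
time: 4.3
tool_pos: [0.5044, 0.1323, 0.175]
tool_rot: [0.704, 0.063, 0.704, -0.063]
contact_force: [-0.1, -0.5, -0.9]
gripper_width: -0.002
```

```bash
python3 st.py 3
python3 - <<'E'
from h import *
f=dict(np.load("pics/s3.npz")); e=leftedge(f,range(174,194),215,275); print(e)
E
```

```text
t 4.3 tcp shaker mm [-64.7  37.1 175. ] jaw heading 79.8 down [ 0. -0. -1.] F [-0.  -0.5 -0.9] w -0.0 j [ 0.11 -0.16  1.91 -0.    1.39 -1.28]
[(174, 220), (175, 227), (176, 230), (177, 230), (178, 229), (179, 228), (180, 228), (181, 228), (182, 228), (183, 228), (184, 228), (185, 228), (186, 229), (187, 229), (188, 230), (189, 231), (190, 233), (191, 233), (192, 234), (193, 232)]
```

View pics/c3.png

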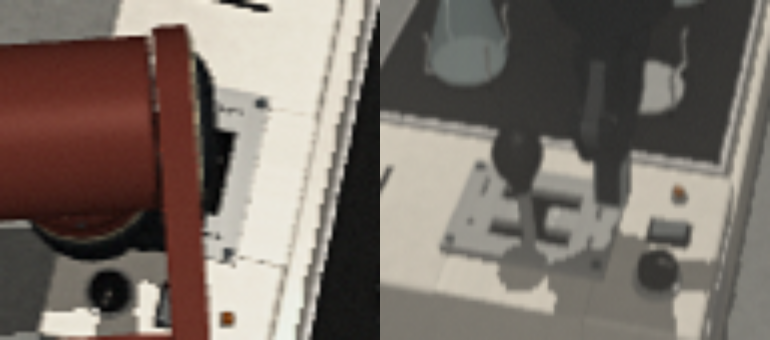

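Run:
```python
from h import *
f=dict(np.load("pics/s3.npz")); g=(f["img"].max(2)<75).astype(np.uint8)
print("right edge", [(v,[int(u) for u in np.nonzero(g[v,222:260])[0]+222][-1:] ) for v in range(176,192,3)])
g[:170]=0;g[195:]=0;g[:,:224]=0;g[:,249:]=0
n,l,s,c=cv2.connectedComponentsWithStats(g); print(s[1:].tolist(),c[1:].round(1).tolist())
for u,v in((236.7,183.5),):
    for yv in(.033,.0355,.038): print(onplane(f,u,v,1,yv))
f=dict(np.load("pics/s0.npz")); print("start",onplane(f,254.7,187,1,.0355))
P=pts(dict(np.load("pics/s3.npz"))); q=Y.inv().apply(P[178:190,231:243].reshape(-1,3)-C)*1000
A=np.c_[2*q,np.ones(len(q))]; x=np.linalg.lstsq(A,(q**2).sum(1),rcond=None)[0]; print("sphere",x[:3],np.sqrt(x[3]+x[:3]@x[:3]))
```

```text
right edge [(176, [259]), (179, [259]), (182, [259]), (185, [242]), (188, [241]), (191, [239])]
[[224, 170, 25, 25, 389]] [[236.1, 179.2]]
[ -2.37275497  33.         190.905889  ]
[ -3.16597775  35.5        192.84961356]
[ -3.95920053  38.         194.79333812]
start [-39.42084514  35.5        190.30460557]
sphere [ 17.60779741  -5.91672034 178.82733536] 61.26434220748086
```

Emit:
play_rows(plan=[[0,27,0,0,1],[0,53,0,0,1],[0,53,32,0,1],[0,53,64,0,1],[0,45,64,0,1],[0,37,64,0,1],[0,33,64,0,1],[0,33,64,0,1]])

```text
time: 5.4
tool_pos: [0.5739, 0.1529, 0.1755]
tool_rot: [0.704, 0.063, 0.704, -0.063]
contact_force: [-0.5, 0.4, -0.4]
gripper_width: 0.003
```

```bash
python3 st.py
```

```text
t 5.4 tcp shaker mm [1.000e-01 6.970e+01 1.755e+02] jaw heading 79.73 down [ 0.  0. -1.] F [-0.5  0.3 -0.4] w 0.0 j [ 0.13  0.02  1.74  0.    1.38 -1.26]
```

Next I push right slowly and watch the force.

Emit:
play_rows(plan=[[0,-4,0,0,1],[0,-8,0,0,1],[0,-12,0,0,1],[0,-16,0,0,1],[0,-20,0,0,1],[0,-20,0,0,1]])

```text
time: 6.15
tool_pos: [0.5709, 0.133, 0.1752]
tool_rot: [0.704, 0.063, 0.704, -0.063]
contact_force: [0.4, 2.1, 1.0]
gripper_width: 0.0
```

```bash
python3 st.py
```

```text
t 6.15 tcp shaker mm [  0.6  49.6 175.2] jaw heading 79.73 down [ 0. -0. -1.] F [0.  2.1 1. ] w 0.0 j [ 0.1   0.    1.76 -0.    1.38 -1.29]
```

Emit:
play_rows(plan=[[0,-5,0,0,1],[0,-10,0,0,1],[0,-15,0,0,1],[0,-20,0,0,1],[0,-25,0,0,1],[0,-30,0,0,1],[0,-34,0,0,1],[0,-34,0,0,1]])

```text
time: 7.15
tool_pos: [0.5647, 0.0995, 0.1751]
tool_rot: [0.704, 0.063, 0.704, -0.063]
contact_force: [-0.1, 0.8, 1.1]
gripper_width: -0.003
```

```bash
python3 st.py 4
```

```text
t 7.15 tcp shaker mm [  0.5  15.5 175.1] jaw heading 79.73 down [-0. -0. -1.] F [-0.2  0.7  1.1] w -0.0 j [ 0.04 -0.03  1.79 -0.    1.38 -1.35]
```

View pics/c4.png

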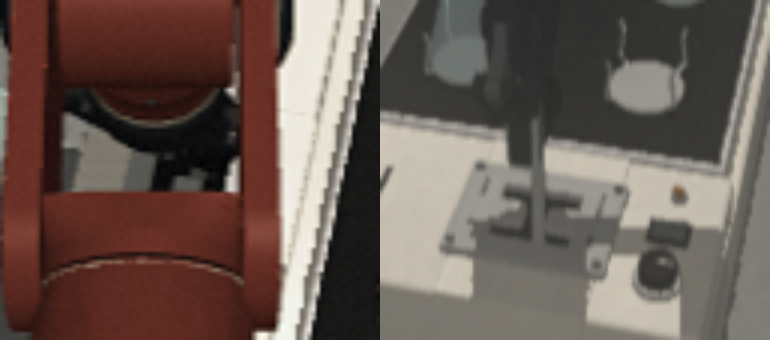

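Run:
```python
from h import *
f=dict(np.load("pics/s4.npz")); q=Y.inv().apply((pts(f)-C).reshape(-1,3)).reshape(384,512,3)*1000
for v in range(160,212,4):
    print(v,[tuple(int(round(a)) for a in q[v,u]) for u in range(226,254,3)])
cv2.imwrite("pics/z4.png",cv2.resize(cv2.convertScaleAbs(cv2.imread("pics/s4.png")[130:220,205:275],alpha=1.8),(560,600),interpolation=cv2.INTER_CUBIC)[:600])
```

```text
160 [(4, 70, 269), (-2, 71, 271), (-4, 58, 263), (0, 30, 244), (-6, 29, 244), (-12, 30, 246), (-17, 25, 243), (-10, -21, 212), (26, -175, 107), (19, -174, 109)]
164 [(2, 76, 265), (-4, 76, 266), (-9, 77, 267), (-14, 73, 265), (-6, 31, 236), (-13, 32, 238), (-12, 10, 223), (-12, -12, 209), (22, -157, 108), (14, -158, 108)]
168 [(5, 69, 251), (-1, 70, 252), (-7, 72, 255), (-12, 67, 252), (-11, 48, 239), (-12, 31, 228), (-8, -3, 205), (-14, -5, 204), (-17, -16, 197), (10, -141, 109)]
172 [(12, 50, 228), (8, 45, 225), (1, 48, 228), (-8, 57, 236), (-11, 50, 231), (-10, 27, 216), (-8, -1, 196), (-13, -6, 193), (13, -124, 108), (6, -124, 110)]
176 [(64, -98, 107), (58, -101, 105), (10, 23, 200), (2, 27, 204), (-5, 29, 207), (-9, 23, 203), (-213, 695, 706), (15, -105, 109), (9, -107, 109), (3, -111, 107)]
180 [(55, -68, 119), (48, -70, 118), (10, 24, 191), (2, 30, 197), (-4, 29, 196), (-9, 25, 195), (-11, 10, 184), (13, -96, 105), (7, -101, 102), (-1, -97, 106)]
184 [(50, -53, 119), (43, -53, 119), (11, 22, 179), (3, 27, 184), (-3, 28, 186), (-7, 19, 180), (-5, -10, 159), (4, -64, 118), (-3,
[... 278 characters left out ...]
, -5, 141), (-5, -6, 141), (-6, -26, 126), (-11, -31, 123), (-18, -32, 124)]
196 [(35, -4, 124), (28, -5, 125), (22, -6, 125), (16, -8, 125), (10, -9, 125), (1, -3, 131), (-5, -5, 130), (-4, -33, 109), (-10, -35, 109), (-18, -32, 112)]
200 [(30, 11, 126), (25, 7, 124), (18, 7, 126), (12, 5, 125), (8, -2, 120), (1, -2, 122), (-5, -5, 120), (-12, -2, 124), (-19, -3, 124), (-25, -3, 125)]
204 [(29, 16, 120), (40, -35, 77), (33, -35, 78), (26, -35, 80), (18, -34, 82), (3, -6, 107), (-5, -4, 110), (-14, 7, 120), (-21, 7, 121), (-28, 8, 123)]
208 [(23, 34, 124), (17, 34, 126), (11, 31, 124), (4, 32, 126), (-1, 28, 124), (-7, 26, 123), (-13, 26, 124), (-19, 25, 125), (-25, 23, 125), (-32, 23, 125)]
```

View pics/z4.png

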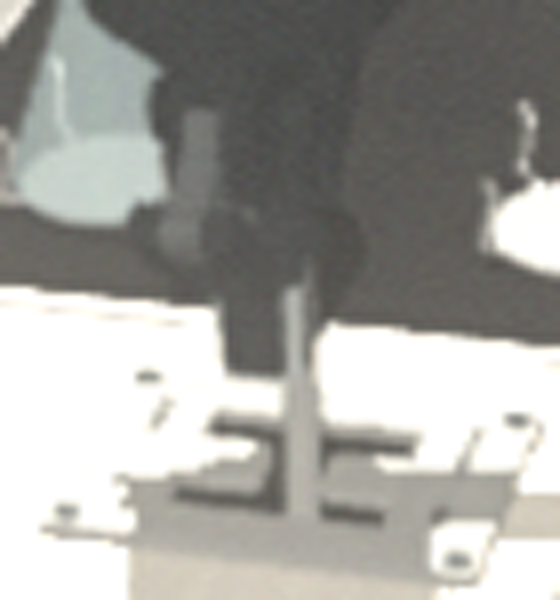

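Emit:
play_rows(plan=[[0,-4,0,0,1],[0,-8,0,0,1],[0,-12,0,0,1],[0,-15,0,0,1],[0,-18,0,0,1],[0,-18,0,0,1]])

```text
time: 8.0
tool_pos: [0.5614, 0.082, 0.1751]
tool_rot: [0.704, 0.063, 0.704, -0.063]
contact_force: [-0.4, 2.4, -1.5]
gripper_width: 0.001
```

```bash
python3 st.py 5;  python3 - <<'E'
from h import *
f=dict(np.load("pics/s5.npz")); q=Y.inv().apply((pts(f)-C).reshape(-1,3)).reshape(384,512,3)*1000
for v in range(160,200,4):
    print(v,[tuple(int(round(a)) for a in q[v,u]) for u in range(226,254,3)])
E
```

```text
t 8.0 tcp shaker mm [  0.5  -2.3 175.1] jaw heading 79.74 down [-0.001 -0.    -1.   ] F [-0.8  2.3 -1.5] w 0.0 j [ 0.01 -0.04  1.8  -0.    1.38 -1.38]
160 [(7, 59, 262), (2, 59, 262), (-3, 57, 262), (-9, 58, 263), (-12, 49, 258), (-2, -4, 222), (-12, 8, 231), (-13, -10, 220), (-13, -30, 207), (19, -175, 109)]
164 [(79, -146, 107), (7, 46, 244), (1, 46, 245), (-213, 695, 706), (-11, 48, 248), (-12, 29, 236), (-12, 8, 222), (-10, -20, 203), (-15, -25, 201), (15, -159, 107)]
168 [(72, -125, 110), (66, -129, 108), (7, 29, 224), (2, 26, 222), (-4, 26, 223), (-12, 30, 228), (-10, 3, 208), (-10, -17, 195), (-14, -26, 190), (10, -142, 108)]
172 [(67, -108, 111), (61, -111, 110), (54, -112, 110), (6, 13, 203), (1, 11, 203), (-6, 11, 204), (-10, 5, 201), (-9, -22, 182), (13, -123, 109), (5, -123, 110)]
176 [(65, -99, 106), (57, -99, 107), (50, -100, 108), (9, 5, 187), (2, 9, 191), (-6, 14, 197), (-9, 2, 189), (-7, -26, 168), (9, -108, 108), (2, -108, 109)]
180 [(54, -66, 120), (49, -73, 116), (41, -70, 119), (34, -70, 120), (2, 9, 181), (-5, 10, 183), (-10, 6, 181), (14, -98, 104), (6, -96, 106), (-1, -97, 107)]
184 [(49, -51, 120), (43, -54, 119), (37, -55, 119), (30, -58, 118), (24, -59, 118), (18, -62, 117), (-2, -18, 153), (4, -64, 118), (-2, -65, 119), (-9, -66, 119)]
188 [(42, -29, 126), (36, -31, 126), (30, -34, 125), (24, -35, 125), (17, -34, 127), (11, -37, 126), (-3, -15, 144), (-2, -41, 125), (-8, -42, 125), (-13, -50, 120)]
192 [(39, -18, 124), (32, -17, 126), (28, -25, 121), (21, -26, 121), (15, -28, 121), (8, -27, 123), (-2, -15, 133), (-5, -28, 124), (-13, -26, 127), (-18, -29, 126)]
196 [(35, -5, 124), (29, -7, 123), (22, -7, 125), (16, -10, 124), (9, -9, 126), (11, -34, 106), (-3, -11, 126), (-3, -34, 109), (-213, 695, 706), (-16, -36, 109)]
```

Emit:
play_rows(plan=[[0,-2,0,0,1],[0,-3,0,0,1],[0,-3,0,0,1],[0,12,0,0,1],[0,12,-30,0,1],[0,12,-61,0,1],[0,-20,-61,0,1],[0,-33,-61,0,1]])

```text
time: 9.1
tool_pos: [0.4958, 0.0603, 0.1759]
tool_rot: [0.705, 0.063, 0.704, -0.063]
contact_force: [-0.0, 0.7, 0.4]
gripper_width: -0.0
```

```bash
python3 st.py 6;  python3 - <<'E'
from h import *
f=dict(np.load("pics/s6.npz")); q=Y.inv().apply((pts(f)-C).reshape(-1,3)).reshape(384,512,3)*1000
for v in range(156,200,4):
    print(v,[tuple(int(round(a)) for a in q[v,u]) for u in range(226,262,3)])
E
```

```text
t 9.1 tcp shaker mm [-60.2 -35.3 175.9] jaw heading 79.74 down [ 0.001 -0.    -1.   ] F [-0.2  0.7  0.4] w -0.0 j [-0.03 -0.21  1.96 -0.    1.4  -1.42]
156 [(78, -146, 130), (75, -160, 121), (74, -182, 108), (67, -182, 108), (59, -183, 109), (6, -34, 212), (0, -34, 212), (-6, -35, 212), (31, -193, 107), (23, -193, 108), (15, -192, 110), (8, -194, 109)]
160 [(78, -145, 119), (75, -159, 111), (68, -161, 110), (62, -165, 108), (11, -27, 206), (3, -22, 210), (-2, -26, 208), (-8, -26, 209), (-13, -31, 206), (18, -173, 109), (11, -176, 109), (4, -178, 108)]
164 [(78, -143, 109), (70, -142, 111), (64, -147, 108), (57, -148, 109), (11, -26, 196), (3, -18, 202), (-3, -21, 201), (-9, -21, 202), (-14, -27, 199), (15, -159, 108), (8, -160, 108), (1, -162, 107)]
168 [(74, -131, 106), (66, -128, 109), (59, -129, 110), (52, -133, 108), (45, -133, 109), (3, -20, 191), (-3, -19, 193), (-9, -20, 193), (-14, -27, 189), (10, -142, 108), (3, -143, 108), (-3, -148, 106)]
172 [(68, -111, 109), (61, -110, 110), (54, -113, 109), (48, -116, 108), (40, -117, 109), (4, -21, 180), (-2, -22, 181), (-7, -26, 179),
[... 564 characters left out ...]
, 119), (-2, -20, 151), (4, -63, 119), (-3, -62, 121), (-9, -65, 120), (-15, -68, 118), (-22, -70, 118)]
188 [(44, -33, 123), (37, -33, 125), (30, -34, 124), (23, -34, 126), (18, -38, 124), (12, -41, 123), (-2, -17, 143), (-2, -40, 125), (-8, -42, 125), (-13, -49, 121), (-19, -53, 119), (-25, -55, 118)]
192 [(39, -17, 125), (33, -20, 124), (28, -25, 121), (21, -25, 122), (14, -26, 122), (8, -26, 124), (-3, -13, 135), (-5, -28, 125), (-12, -30, 124), (-18, -30, 125), (-25, -31, 126), (-31, -32, 126)]
196 [(35, -5, 124), (28, -4, 126), (23, -8, 124), (16, -8, 125), (10, -11, 124), (11, -36, 104), (-2, -16, 122), (-3, -35, 108), (-9, -36, 108), (-17, -35, 110), (-24, -33, 113), (-34, -20, 124)]
```

View pics/c6.png

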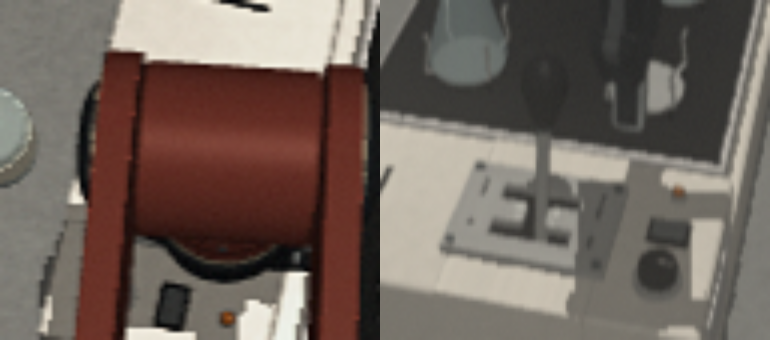

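The side view shows the finger clear at crop (628,110) and the ball at (545,85), stem upright and over the right lane (ball about x -1, y -34). Now I push it forward.

Emit:
play_rows(plan=[[0,0,15,0,1],[0,0,28,0,1],[0,0,34,0,1],[0,0,39,0,1],[0,0,44,0,1],[0,0,49,0,1],[0,0,54,0,1],[0,0,54,0,1]])

```text
time: 10.2
tool_pos: [0.5492, 0.051, 0.1752]
tool_rot: [0.704, 0.063, 0.704, -0.063]
contact_force: [-1.2, -0.0, 0.7]
gripper_width: 0.001
```

```bash
python3 st.py
```

```text
t 10.2 tcp shaker mm [ -6.1 -34.9 175.2] jaw heading 79.75 down [ 0.  0. -1.] F [-1.1 -0.2  0.7] w 0.0 j [-0.04 -0.08  1.84  0.    1.38 -1.43]
```

Emit:
play_rows(plan=[[0,0,4,0,1],[0,0,8,0,1],[0,0,12,0,1],[0,0,15,0,1],[0,0,17,0,1],[0,0,19,0,1],[0,0,19,0,1]])

```text
time: 11.08
tool_pos: [0.5677, 0.0475, 0.1753]
tool_rot: [0.704, 0.063, 0.704, -0.063]
contact_force: [-1.4, 0.5, -2.4]
gripper_width: -0.002
```

```bash
python3 st.py 7;  python3 - <<'E'
from h import *
f=dict(np.load("pics/s7.npz")); q=Y.inv().apply((pts(f)-C).reshape(-1,3)).reshape(384,512,3)*1000
for v in range(152,196,4):
    print(v,[tuple(int(round(a)) for a in q[v,u]) for u in range(214,244,3)])
E
```

```text
t 11.07 tcp shaker mm [ 12.8 -35.1 175.3] jaw heading 79.75 down [ 0. -0. -1.] F [-1.4  0.2 -2.4] w -0.0 j [-0.05 -0.04  1.8  -0.    1.38 -1.44]
152 [(107, -145, 138), (100, -146, 138), (93, -149, 137), (88, -156, 134), (20, 19, 252), (14, 20, 254), (7, 23, 256), (1, 23, 257), (1, 5, 246), (2, -19, 231)]
156 [(108, -146, 126), (99, -143, 129), (93, -147, 127), (45, -33, 206), (39, -34, 207), (20, 2, 233), (16, -4, 229), (6, 7, 237), (1, 6, 238), (-1, -10, 228)]
160 [(107, -141, 118), (99, -141, 119), (50, -26, 201), (42, -22, 204), (37, -26, 202), (31, -29, 201), (26, -32, 200), (17, -24, 206), (10, -22, 208), (5, -28, 205)]
164 [(106, -134, 110), (99, -137, 110), (49, -21, 194), (41, -17, 198), (35, -19, 197), (30, -23, 195), (25, -28, 193), (16, -20, 199), (10, -23, 198), (6, -29, 195)]
168 [(101, -120, 109), (94, -122, 109), (86, -122, 110), (43, -20, 185), (35, -17, 189), (29, -19, 188), (24, -25, 185), (17, -22, 188), (11, -24, 188), (5, -26, 187)]
172 [(96, -105, 108), (88, -104, 110), (82, -107, 109), (76, -111, 108), (37, -20, 176), (30, -20, 177), (26, -27, 173), (-213, 695,
[... 167 characters left out ...]
, 107), (37, -103, 108), (29, -101, 110)]
180 [(81, -62, 118), (74, -63, 119), (67, -63, 120), (61, -65, 119), (54, -66, 119), (32, -22, 155), (24, -20, 157), (35, -73, 118), (28, -74, 118), (21, -74, 120)]
184 [(76, -47, 118), (69, -48, 119), (63, -49, 120), (55, -46, 123), (50, -52, 119), (44, -55, 118), (25, -19, 147), (31, -59, 117), (24, -60, 117), (17, -58, 120)]
188 [(72, -33, 118), (66, -35, 118), (56, -28, 125), (49, -29, 125), (43, -31, 125), (36, -31, 126), (24, -16, 139), (19, -22, 135), (18, -38, 124), (12, -41, 123)]
192 [(67, -19, 119), (60, -19, 120), (52, -14, 125), (46, -17, 124), (39, -17, 125), (33, -19, 124), (25, -17, 128), (18, -17, 128), (15, -29, 120), (8, -27, 123)]
```

Emit:
play_rows(plan=[[0,0,1,0,1],[0,0,2,0,1],[0,0,3,0,1],[0,0,3,0,1]])

```text
time: 11.68
tool_pos: [0.5706, 0.0471, 0.1753]
tool_rot: [0.704, 0.063, 0.704, -0.063]
contact_force: [-2.4, 0.2, -2.2]
gripper_width: -0.005
```

```bash
python3 st.py
```

```text
t 11.68 tcp shaker mm [ 15.7 -35.  175.3] jaw heading 79.75 down [ 0. -0. -1.] F [-2.4 -0.2 -2.2] w -0.0 j [-0.05 -0.03  1.79 -0.    1.38 -1.44]
```

Still easy at 2.4 N. I'll advance another 2 mm in half-millimetre steps to find the end stop.

Emit:
play_rows(plan=[[0,0,0.5,0,1],[0,0,1,0,1],[0,0,1.5,0,1],[0,0,2,0,1],[0,0,2,0,1]])

```text
time: 12.3
tool_pos: [0.5725, 0.0468, 0.1753]
tool_rot: [0.704, 0.063, 0.704, -0.063]
contact_force: [-2.8, 0.1, -1.0]
gripper_width: -0.001
```

```bash
python3 st.py
```

```text
t 12.3 tcp shaker mm [ 17.7 -34.9 175.3] jaw heading 79.76 down [ 0.  0. -1.] F [-2.8 -0.4 -1. ] w -0.0 j [-0.05 -0.03  1.79  0.    1.38 -1.44]
```

Emit:
play_rows(plan=[[0,0,-2,0,1],[0,0,-15,0,1],[0,0,-50,0,1],[0,0,-90,0,1],[-50,0,-120,0,1],[-80,0,-150,0,1],[-80,0,-150,0,1],[-80,0,-150,0,1]])

```text
time: 13.3
tool_pos: [0.4248, 0.0734, 0.2548]
tool_rot: [0.704, 0.063, 0.704, -0.063]
contact_force: [-0.3, 0.8, -0.1]
gripper_width: 0.002
```

```bash
python3 st.py 8;  python3 - <<'E'
from h import *
f=dict(np.load("pics/s8.npz")); q=Y.inv().apply((pts(f)-C).reshape(-1,3)).reshape(384,512,3)*1000
for v in range(152,196,4):
    print(v,[tuple(int(round(a)) for a in q[v,u]) for u in range(208,244,3)])
P=pts(f)
E
```

```text
t 13.3 tcp shaker mm [-132.4  -35.1  254.8] jaw heading 79.76 down [ 0.001 -0.    -1.   ] F [-0.4  0.7 -0.1] w 0.0 j [-0.   -0.45  2.01 -0.    1.58 -1.39]
152 [(126, -153, 130), (116, -147, 135), (107, -146, 137), (100, -146, 139), (92, -145, 140), (86, -151, 137), (78, -148, 140), (76, -166, 129), (75, -187, 116), (73, -203, 106), (64, -200, 110), (57, -203, 109)]
156 [(124, -147, 123), (116, -146, 125), (107, -143, 128), (99, -143, 129), (53, -37, 203), (46, -35, 205), (39, -34, 207), (75, -161, 121), (74, -180, 109), (67, -183, 108), (59, -184, 108), (52, -186, 108)]
160 [(126, -149, 110), (115, -141, 117), (107, -141, 117), (57, -27, 198), (49, -23, 202), (43, -24, 203), (37, -28, 201), (32, -30, 201), (69, -164, 108), (62, -167, 107), (54, -165, 110), (47, -168, 109)]
164 [(121, -135, 108), (113, -134, 110), (107, -138, 108), (56, -23, 192), (48, -19, 196), (41, -16, 198), (36, -22, 195), (30, -24, 195), (63, -145, 110), (56, -147, 110), (50, -152, 107), (43, -154, 107)]
168 [(115, -116, 110), (109, -121, 107), (101, -121, 108), (94, -122, 109), (48, -18, 186), (41, -16, 188), (
[... 597 characters left out ...]
61, -64, 120), (55, -68, 118), (32, -23, 154), (41, -70, 119), (35, -74, 117), (28, -72, 119), (21, -75, 119)]
184 [(89, -43, 119), (83, -45, 119), (76, -46, 120), (69, -47, 120), (63, -49, 119), (54, -44, 125), (50, -54, 118), (31, -18, 147), (25, -20, 147), (31, -60, 117), (24, -61, 117), (17, -60, 119)]
188 [(85, -30, 118), (78, -30, 120), (71, -32, 119), (66, -36, 117), (56, -30, 124), (49, -28, 126), (42, -29, 126), (36, -30, 127), (25, -18, 137), (24, -36, 124), (17, -36, 125), (11, -39, 125)]
192 [(80, -16, 118), (73, -16, 120), (67, -19, 119), (60, -19, 120), (52, -15, 124), (46, -19, 122), (39, -18, 124), (33, -19, 124), (24, -13, 130), (19, -18, 128), (14, -25, 124), (8, -29, 121)]
```

View pics/s8.png

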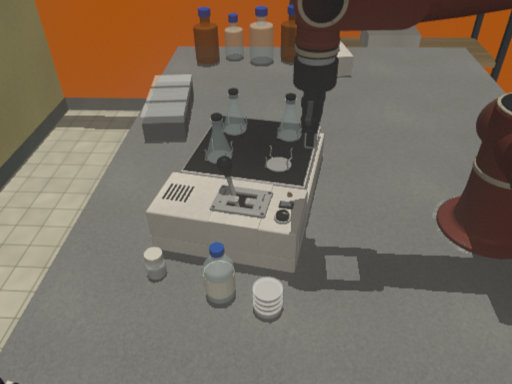

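The side view shows the ball at (224,165), leaning into the far right slot. The hand is clear, and the bottle, dishes and jar stand where they were. The ball centre is at about x +44, y -34 mm (f≈0.31, c≈0.24).

```bash
python3 -c "
from plant import manip
print(manip.job_done())"
```

```text
the job is handed in; nothing more can be done
None
```

The gear lever is in the third slot and the job is handed in; no verdict was reported. With the fingers shut, I pushed it forward to the crossing, across to the right, then forward into the slot. I then backed off clear of everything, about 13 s into the 56 s allowed.

- **Lever position:** in the last side view the ball's centre is at about x +44, y -34 mm in the shaker's frame. That is about 0.31 rad forward (0.265 needed) and 0.24 rad sideways (0.19 needed).
- **Force:** the readings I took after each push never passed about 3 N. I didn't feel the slot's end stop: I stopped about 1 to 2 mm short of it, by the position measurement.
- **Other objects:** the bottle, dishes and jar appear where they were in the side view; I did not measure them again.
- **Disagreement:** the two cameras' estimates of the gate's centre differed by about 2 mm. That is well inside the 6 mm of margin at the knob.

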